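# Refit the kiln's fuses and hold the key starter

### The arm

A 6-joint arm with a two-finger parallel gripper is mounted at the origin on a cart in front of the work surface, level with it; the furniture and walls round the work are solid. World frame = base frame: x ahead of the robot, y to its left, z up, the work surface at z = 0. Lengths are in m, angles in rad, forces in N, time in s.
With the tool pointing down it reaches from about 0.35 to 0.875 m from the base axis. Payload 4.2 kg.
Tool frame: the origin (TCP) lies on the front face of the gripper's body, between the roots of the fingers; the fingertips stand 70 mm ahead of it and the grasp point (between the pads) lies 51 mm ahead of it; z points along the fingers, y is the line along which they close (so a half turn about z gives the same grasp; the last joint's range is limited). The gripper opens to 87 mm and grips with 3 to 60 N. Pads are 19 mm wide; open, the fingers measure 117 mm over their backs; the gripper's body (75 mm by 190 mm) begins 51 mm behind the grasp point.
Start: joints at [-0.861, 0.385, 0.008, 0, -1.194, -0.259], TCP at [0.272, -0.563, 0.292] pointing down, gripper open.
Joint ranges: [-3.14, 3.14], [-1.21, 2.06], [-1.07, 1.41], [-3.16, 2.05], [-2.99, -0.16], [-3.1, 3.1]. Speed limits (rad/s): [2.79, 2.79, 3.14, 3.14, 3.14, 3.14].

### API

Orientations are given as a 3x3 rotation matrix whose columns are the frame's x, y, z axes.
In Python, from rig import r, camrig, get_obs gives the robot as it stands (r), with the cameras (camrig) and the readings as plain functions.
- The arm moves only by the shell command python3 shift.py FILE [OPENING], which reads ROWS from the file FILE. ROWS is a JSON list of rows, 1 to 12 of them, each an object with the fields tx, ty, tz (the shift in shares of the most that a row can go, 1 being 62.5 mm), ax, ay, az (a rotation vector in parts of the range, where 1.0 means 4 rad); a field left out counts as zero; each row shifts and turns the commanded pose from where the row before left it, along the tool's axes as they then stand; what a row does not reach is not made up. A row lasts 1/8 s, in which the tool goes at most 0.0625 m and 0.188 rad, less where a joint would pass 70% of its speed; a pose out of reach is approached as far as the arm can. OPENING is the opening from 0.0 (shut) to 1.0 (fully open), set as the command begins (- or left out keeps the last). The fingers move at their own pace and stop on an object; the grip force is fixed at half the most. Time passes only in rows, so rows that do not move let the fingers close. It prints the time, the measured TCP pose, the force, the opening and the grip force at its end. A shift or turn number past 1, either way, is cut back to 1. Input that does not fit is refused with a message, and nothing moves.
- get_obs(): the state, without advancing time (a new reading comes with each control period).
- camrig.read_camera(name): name is "scene" or "top" or "wrist"; returns a dict with "img" (480x640x3 uint8, blue, green, red), "fx", "fy", "cx", "cy" (pixels), "D" ([k1, k2, p1, p2, k3] as OpenCV has them; the pictures are not rectified), "rvec" (rotation vector, rad) and "tvec" (3), from world to camera coordinates, as OpenCV has them. Camera axes: x right, y down, z forward; pixel columns grow to the right and rows downward; lengths in m; the calibration is good to about 2 mm. A picture is of the moment at which its call begins. There is no depth.
- r.hand_in(): hands the job in; it is judged then, once.
The state is a dict: "time": time; "q": joint angles; "joint_vel": joint speeds; "effort": joint torques, N m; "tool_pos": TCP position; "tool_rot": TCP orientation; "ft_force": force on the tool from outside, world axes, zero at the start; "moment": the same for the moment, N m; "gripper_width": opening from 0.0 (shut) to 1.0 (fully open); "finger_force": force on a finger pad.
Only numpy, scipy, OpenCV 4.12 (cv2) and the standard library are available. Lean on these libraries where they do the work, as an engineer would, in place of code of your own. Each camera call takes 0.05 s, during which the arm holds its last target. There are 200 camera calls.

### The job

Two of the five fuse ways on the kiln control box are empty: push the two spare fuse carriers fully home into those and leave the carriers already fitted where they are. Then take the black-bowed key from the wooden key rest, push it fully home in the box's key starter, turn it a quarter clockwise as far as it goes and finish while still gripping the key and holding it turned against its spring. Leave everything else on the bench undisturbed.

Things in the scene. Friction and masses are not known exactly. Their poses are not given: they have to be found in the camera images.
- kiln_box: kiln control box, grey steel, 180 (x) x 270 (y) x 60 tall, fixed. Origin: centre of its underside; z up, -x is its front, towards the robot. Five white fuse ways stand in a row along the back of its top (x = +42). In front: the key starter (at x = -47, y = +78), a round pilot lamp and a round socket
- way_1: white ceramic fuse way (socket) on the box, 72 (x) x 40 (y) x 30 tall. Origin: centre of its underside, 60 above the bench; axes parallel to the box's. In its top a centred upright pocket 36.8 (x) x 24.8 (y), 26 deep. A carrier fully home rests its flange flat on the way's top: its origin is then 6 above this one
- way_2: as way_1. The five ways stand side by side along the box's y, 42 apart, in an order that changes every time; three hold a carrier at the start, two are empty
- way_3: as way_1
- way_4: as way_1
- way_5: as way_1
- fuse_a: plug-in fuse carrier, black, 56 tall, about 70 g. Origin: centre of its underside, z up. Foot 34 (x) x 22 (y), z 0 to 24, lowest 5 tapered by 2 a side; flange 50 (x) x 34 (y), z 24 to 29; ribbed grip 18 thick (x) x 28 wide (y), z 29 to 56, to be held across its 18. Same after a half turn. In a way, or a spare standing upright on the bench
- fuse_b: as fuse_a (all five are alike)
- fuse_c: as fuse_a
- fuse_d: as fuse_a
- fuse_e: as fuse_a
- key: steel double-bit key, black rectangular bow, upright, bit down, 70 long, about 45 g. Origin: tip; z up; x along the bit's width. Bit 18 (x) x 5 (y), z 0 to 20, lowest 8 tapered to 12 x 2; round waist 5, z 20 to 30; round shoulder 14, z 30 to 34; bow 30 (x) x 10 (y), z 34 to 70, held across its 10. Works either way round. Hangs by its shoulder in the key rest, 0.8 play a side
- key_rest: wooden block that keeps the keys, 54 (x) x 100 (y) x 40 tall, fixed. Origin: centre of its underside. The key's slot is at y = -22, the key's width along y; lift the key straight up. The small round-bowed brass key at y = +26, up to 70 above the bench, is fast in the wood and no part of this job
- keyhole (a point): keyhole mouth, centre of the starter's fixed brass face, 74 above the bench, facing up; axes are the box's. Slot 19.8 (x) x 6.8 (y); below it, in the rotor, sticky sprung wafers 13 to 23 down: push 5 to 15 N, jiggle a little if it sticks. Free to turn only from 28 deep; home is 30, shoulder on the face. Once turned it cannot be drawn out. Collar: 48 outside, 31 inside, 1.5 above the face
- starter (a joint): turn of the rotor the key sits in, rad: 0 at rest, grows clockwise seen from above, stop at 1.40 (START). A spring, 0.02 N m at rest, 0.08 N m at the stop, turns it back when let go. The key has about 0.15 rad of play in the keyway
- solder_spool: spool of solder wire, dark flanges, 56 dia x 40 tall, standing; a bystander
- eraser: eraser in a card sleeve, 42 x 20 x 13, lying; a bystander
- pencil: pencil, 188 x 8 x 8, lying; a bystander
- glass_cutter: glass cutter with a thick barrel, 158 x 14 x 14, lying; a bystander

How it is judged:
On the way, in this order (a step that is already met when the one before it is completed fails the run):
1. both spare carriers are fully home in the two empty ways ((((horizontal distance between fuse_a and way_1 below 0.004 m and z of fuse_a in the frame of way_1 below 0.0085 m and angle between fuse_a's own z axis and vertical below 0.08 rad) and (horizontal distance between fuse_c and way_3 below 0.004 m and z of fuse_c in the frame of way_3 below 0.0085 m and angle between fuse_c's own z axis and vertical below 0.08 rad)) or ((horizontal distance between fuse_a and way_3 below 0.004 m and z of fuse_a in the frame of way_3 below 0.0085 m and angle between fuse_a's own z axis and vertical below 0.08 rad) and (horizontal distance between fuse_c and way_1 below 0.004 m and z of fuse_c in the frame of way_1 below 0.0085 m and angle between fuse_c's own z axis and vertical below 0.08 rad)))), for 0.2 s.
2. the key is fully home in the starter, not yet turned (horizontal distance between key and keyhole below 0.004 m and z of key in the frame of keyhole below -0.0275 m and angle between key's own z axis and vertical below 0.12 rad and value of joint starter below 0.5 rad), for 0.1 s.
3. the key is turned to START (horizontal distance between key and keyhole below 0.004 m and z of key in the frame of keyhole below -0.0275 m and angle between key's own z axis and vertical below 0.12 rad and value of joint starter above 1.2 rad), for 0.2 s.
At the end, for the whole second after the job is handed in: Every fuse way has a carrier fully home (flange within 2.5 mm of the way's top, centred within 4 mm, tilt under 0.08 rad); the key stands in the starter at least 27.5 mm deep, within 4 mm of its axis, upright within 0.12 rad; the rotor is held at more than 1.2 rad with the fingers still on the key (all of step 3 and (((horizontal distance between fuse_a and way_1 below 0.004 m and z of fuse_a in the frame of way_1 below 0.0085 m and angle between fuse_a's own z axis and vertical below 0.08 rad) and (horizontal distance between fuse_c and way_3 below 0.004 m and z of fuse_c in the frame of way_3 below 0.0085 m and angle between fuse_c's own z axis and vertical below 0.08 rad)) or ((horizontal distance between fuse_a and way_3 below 0.004 m and z of fuse_a in the frame of way_3 below 0.0085 m and angle between fuse_a's own z axis and vertical below 0.08 rad) and (horizontal distance between fuse_c and way_1 below 0.004 m and z of fuse_c in the frame of way_1 below 0.0085 m and angle between fuse_c's own z axis and vertical below 0.08 rad))) and horizontal distance between fuse_b and way_2 below 0.004 m and z of fuse_b in the frame of way_2 below 0.0085 m and angle between each of fuse_b, fuse_d, fuse_e's own z axis and vertical below 0.08 rad and horizontal distance between fuse_d and way_4 below 0.004 m and z of fuse_d in the frame of way_4 below 0.0085 m and horizontal distance between fuse_e and way_5 below 0.004 m and z of fuse_e in the frame of way_5 below 0.0085 m and contact force between the fingers and key above 1 N); the arm keeps its last pose, push and grip.
It fails at once if a carrier that was already fitted is shifted or pulled more than 8 mm (distance of any of fuse_b, fuse_d, fuse_e from where it was at the start of the episode above 0.008 m).
It fails at once if the starter is turned while a fuse way is still empty (value of joint starter above 0.5 rad and not (((horizontal distance between fuse_a and way_1 below 0.004 m and z of fuse_a in the frame of way_1 below 0.0085 m and angle between fuse_a's own z axis and vertical below 0.08 rad) and (horizontal distance between fuse_c and way_3 below 0.004 m and z of fuse_c in the frame of way_3 below 0.0085 m and angle between fuse_c's own z axis and vertical below 0.08 rad)) or ((horizontal distance between fuse_a and way_3 below 0.004 m and z of fuse_a in the frame of way_3 below 0.0085 m and angle between fuse_a's own z axis and vertical below 0.08 rad) and (horizontal distance between fuse_c and way_1 below 0.004 m and z of fuse_c in the frame of way_1 below 0.0085 m and angle between fuse_c's own z axis and vertical below 0.08 rad)))).
It fails at once if another thing on the bench is pushed more than 25 mm (distance of any of solder_spool, eraser, pencil, glass_cutter from where it was at the start of the episode above 0.025 m).
It also fails if it takes over 72 s, if anything falls off the work surface, if the arm or the gripper's body presses on something with over 40 N, if the wrist force passes 120 N, or if a joint passes its speed limit or range.

## Working session

There is one attempt and no reset: what is moved stays moved. The work goes in short steps, Python scripts to look and compute and a shell command to move; the robot and the scene stay as the last step left them, time stands still between calls to the robot, and variables do not carry over. Pictures are saved under pics/ and viewed, at most 10 in all, crops included, and the job is handed in when it is done.

```bash
ls; mkdir -p pics; python3 - <<'E'
from rig import r, camrig, get_obs
import cv2,numpy as np
o=get_obs(); print(o['time'],o['tool_pos'],np.round(o['tool_rot'],3),o['gripper_width'])
for n in ['scene','top']:
    c=camrig.read_camera(n); cv2.imwrite(f'pics/{n}0.png',c['img'])
    R=cv2.Rodrigues(np.array(c['rvec'],float))[0]; print(n,c['fx'],c['cx'],c['cy'],c['D'],-R.T@np.array(c['tvec']).ravel(), np.round(R,2).tolist())
E
```

```text
pics
rig.py
shift.py
0.0 [ 0.27211963 -0.56215213  0.29119904] [[-0.9   -0.436 -0.001]
 [-0.436  0.9    0.002]
 [ 0.     0.002 -1.   ]] 0.998254495790718
scene 524.1300882802229 318.875974711111 234.86422462418398 [0.03047843 0.         0.         0.         0.        ] [-0.17975258  0.87608176  0.62704869] [[-0.73, -0.68, -0.02], [-0.28, 0.32, -0.9], [0.62, -0.65, -0.43]]
top 602.818727545359 315.2205495996041 236.0498471559134 [0.01859571 0.         0.         0.         0.        ] [0.47878336 0.01676277 1.37401776] [[0.0, -1.0, -0.0], [-0.99, -0.0, -0.11], [0.11, 0.0, -0.99]]
```

View pics/top0.png

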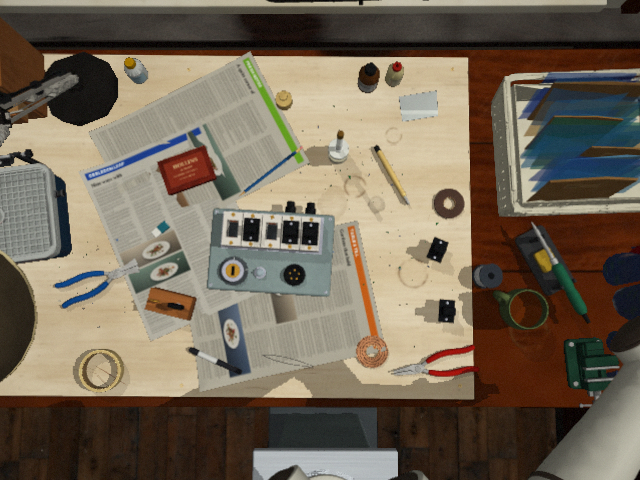

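View pics/scene0.png

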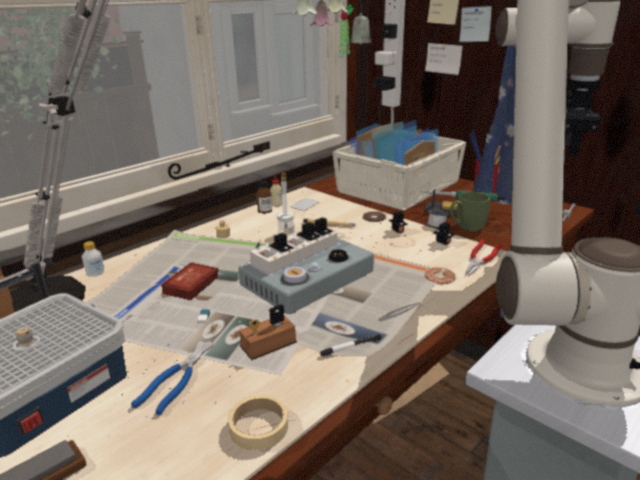

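The top view shows the box at about (271,252). The empty ways are the 1st (233,229) and 3rd (271,232) from the left, the spares are at (437,250) and (447,311), the key rest is at (171,304) and the starter at (232,269). The scene view agrees.

```bash
cat > h.py <<'E'
from rig import r, camrig, get_obs
import cv2,numpy as np
def cam(n,save=None):
    c=camrig.read_camera(n); c['K']=np.array([[c['fx'],0,c['cx']],[0,c['fy'],c['cy']],[0,0,1.]])
    c['D']=np.array(c['D'],float); c['rvec']=np.array(c['rvec'],float).ravel(); c['tvec']=np.array(c['tvec'],float).ravel()
    c['R']=cv2.Rodrigues(c['rvec'])[0]; c['C']=-c['R'].T@c['tvec']
    if save: cv2.imwrite(f'pics/{save}.png',c['img'])
    return c
def rays(c,px):
    p=cv2.undistortPoints(np.array(px,float).reshape(-1,1,2),c['K'],c['D']).reshape(-1,2)
    return np.c_[p,np.ones(len(p))]@c['R']
def plane(c,px,z):
    d=rays(c,px); return c['C']+d*((z-c['C'][2])/d[:,2])[:,None]
def tri(views): # [(cam,px)] least squares point
    A=0;b=0
    for c,p in views:
        d=rays(c,[p])[0]; d/=np.linalg.norm(d); P=np.eye(3)-np.outer(d,d); A=A+P; b=b+P@c['C']
    x=np.linalg.solve(A,b); res=[np.linalg.norm(np.cross(rays(c,[p])[0]/np.linalg.norm(rays(c,[p])[0]),x-c['C'])) for c,p in views]
    return x,np.round(res,4)
def proj(c,X): return cv2.projectPoints(np.array(X,float).reshape(-1,1,3),c['rvec'],c['tvec'],c['K'],c['D'])[0].reshape(-1,2)
E
python3 - <<'E'
from h import *
c=cam('top','t1'); s=cam('scene'); w=cam('wrist','w0')
for n,p,z in [('spare1',(437,250),.056),('spare2',(447,311),.056),('way1',(233,229),.09),('way3',(271,232),.09),('starter',(232,269),.074),('rest',(171,304),.04),('key',(175,305),.08),('spool',(488,276),.04)]:
    print(n,np.round(plane(c,[p],z)[0],3))
o=get_obs(); T=np.array(o['tool_rot']); print('wrist in tool',T.T@(w['C']-o['tool_pos']),np.round(T.T@w['R'].T,2),w['fx'])
print(tri([(c,(175,304)),(s,(277,316))]))
cr=c['img'][180:340,140:340]; cr2=s['img'][180:380,220:480]
cv2.imwrite('pics/c1.png',np.hstack([cv2.resize(cr,(500,400),interpolation=cv2.INTER_CUBIC)])); 
E
```

```text
spare1 [ 0.589 -0.246  0.056]
spare2 [ 0.456 -0.265  0.056]
way1 [0.631 0.197 0.09 ]
way3 [0.624 0.116 0.09 ]
starter [0.546 0.2   0.074]
rest [0.47  0.338 0.04 ]
key [0.469 0.32  0.08 ]
spool [ 0.533 -0.36   0.04 ]
wrist in tool [ 0.07450459  0.00052952 -0.09210328] [[ 0.   -0.96 -0.27]
 [ 1.    0.   -0.  ]
 [ 0.   -0.27  0.96]] 334.5215290148301
(array([0.46825775, 0.3229435 , 0.0568095 ]), array([0.0032, 0.0032]))
```

View pics/c1.png

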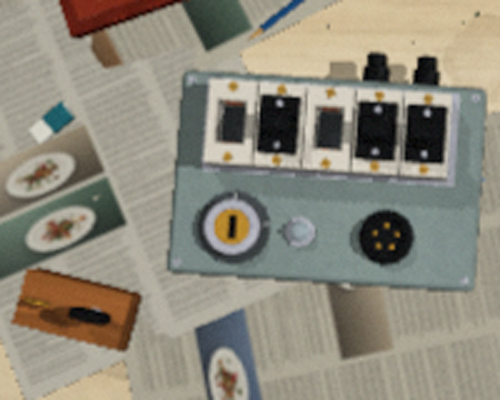

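Careful with the scale: shifts go in shares of 62.5 mm and turns go in shares of 4 rad. That gives: -0.06 m is -0.96, 0.028 m is 0.448, -0.175 rad / 4 = -0.0438.

```bash
echo '[{"tx": -0.96, "ty": 0.448}, {"tx": -0.96, "ty": 0.448}, {"tx": -0.96, "ty": 0.448}, {"tx": -0.96, "ty": 0.448}, {"tx": -0.96, "ty": 0.448}, {"tx": -0.96, "ty": 0.448}, {"tz": 0.192, "az": -0.0438}, {"tz": 0.192, "az": -0.0438}, {"tz": 0.192, "az": -0.0438}, {"tz": 0.192, "az": -0.0438}, {"tz": 0.192, "az": -0.0438}, {"tz": 0.192, "az": -0.0438}]' > m.json && python3 shift.py m.json 1.0
python3 - <<'E'
from h import *
o=get_obs(); print(o['tool_pos'],np.round(o['tool_rot'],3),o['q'])
w=cam('wrist','w1'); print(proj(w,[[.589,-.246,.056],[.456,-.265,.056]]))
E
```

```text
time: 1.75
tool_pos: [0.509, -0.2717, 0.2198]
tool_rot: [[-0.064, -0.998, -0.0], [-0.998, 0.064, 0.0], [-0.0, 0.0, -1.0]]
ft_force: [0.4, 0.4, 0.8]
gripper_width: 1.001
finger_force: 0.0
[ 0.50904314 -0.27168601  0.21978359] [[-0.064 -0.998 -0.   ]
 [-0.998  0.064  0.   ]
 [-0.     0.    -1.   ]] [-2.09674457e-01  3.65610323e-01 -2.15664572e-01 -8.72270558e-05
 -9.89675186e-01  1.45480850e-01]
[[230.81064845 281.55171153]
 [392.48664025 249.62944536]]
```

View pics/w1.png

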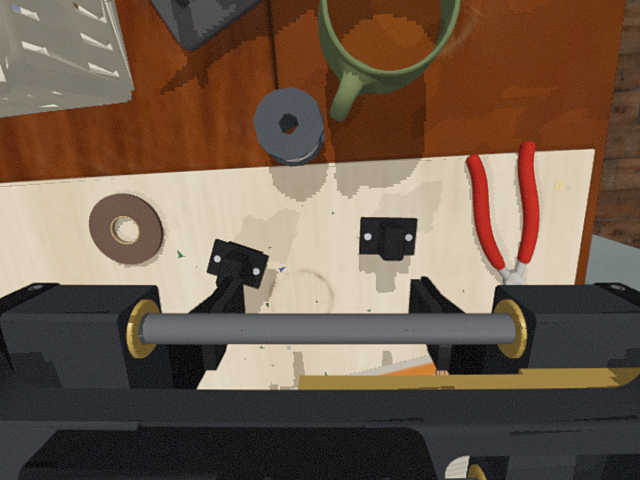

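Wrist view: spare 1's flange screws are at (217,258) and (256,271), spare 2's at (367,237) and (411,238). I'll shift the camera and triangulate from the screws.

Scaled: 0.04 m is 0.64, 0.01 m is 0.16.

```bash
cat >> h.py <<'E'
def blob(c,p,rad=7):
    g=cv2.cvtColor(c['img'],cv2.COLOR_BGR2GRAY).astype(float); x,y=np.round(p).astype(int)
    g=g[y-rad:y+rad+1,x-rad:x+rad+1]; m=(g>110).astype(np.uint8)
    n,l,st,ce=cv2.connectedComponentsWithStats(m)
    k=[i for i in range(1,n) if st[i,4]<90 and st[i,0]>0 and st[i,1]>0 and st[i,0]+st[i,2]<2*rad+1 and st[i,1]+st[i,3]<2*rad+1]
    if not k: return None
    i=min(k,key=lambda i:np.hypot(*(ce[i]-rad))); return ce[i]+[x-rad,y-rad]
E
python3 - <<'E'
from h import *
import pickle
w=cam('wrist'); P=[(217,258),(256,271),(367,237),(411,238)]
b=[blob(w,p) for p in P]; print(b); pickle.dump((w,b),open('v1.pkl','wb'))
E
echo '[{"tx": 0.64, "ty": 0.16}, {"tx": 0.64, "ty": 0.16}, {}, {}]' > m.json && python3 shift.py m.json
python3 - <<'E'
from h import *
import pickle
w1,b1=pickle.load(open('v1.pkl','rb')); w=cam('wrist','w2'); t=cam('top')
pred=proj(w,[plane(w1,[p],.03)[0] for p in b1]); b=[blob(w,p,9) for p in pred]; print(pred,b)
X=[]
for p,q in zip(b1,b):
    x,e=tri([(w1,p),(w,q)]); X.append(x); print(np.round(x,4),e)
for i in (0,2):
    m=(X[i]+X[i+1])/2; d=X[i+1]-X[i]; print('mid',m,np.linalg.norm(d),'ang',np.arctan2(d[1],d[0]),proj(t,[m]))
E
```

```text
[array([214.45945946, 258.08108108]), array([253.54054054, 270.91891892]), array([366.07142857, 236.19047619]), None]
time: 2.35
tool_pos: [0.4836, -0.3501, 0.2205]
tool_rot: [[-0.072, -0.997, 0.0], [-0.997, 0.072, -0.0], [-0.0, -0.0, -1.0]]
ft_force: [-0.0, -0.5, -0.3]
gripper_width: 0.996
finger_force: 0.0Traceback (most recent call last):
  File "<stdin>", line 4, in <module>
  File "h.py", line 13, in plane
    d=rays(c,px); return c['C']+d*((z-c['C'][2])/d[:,2])[:,None]
  File "h.py", line 10, in rays
    p=cv2.undistortPoints(np.array(px,float).reshape(-1,1,2),c['K'],c['D']).reshape(-1,2)
                          ~~~~~~~~~~~~~~~~~~~~~~~~~~^^^^^^^^
ValueError: cannot reshape array of size 1 into shape (1,2)
```

```bash
python3 - <<'E'
from h import *
import pickle
w1,_=pickle.load(open('v1.pkl','rb')); w=cam('wrist','w2'); t=cam('top')
b1=[blob(w1,p,10) for p in [(214,258),(253,271),(366,237),(409,238)]]; print(b1)
pred=proj(w,[plane(w1,[p],.03)[0] for p in b1]); b=[blob(w,p,10) for p in pred]; print(pred,b)
X=[]
for p,q in zip(b1,b):
    x,e=tri([(w1,p),(w,q)]); X.append(x); print(np.round(x,4),e)
for i in (0,2):
    m=(X[i]+X[i+1])/2; d=X[i+1]-X[i]; print('mid',m,np.linalg.norm(d),'ang',np.arctan2(d[1],d[0]),proj(t,[m]))
print(get_obs()['tool_pos'])
E
```

```text
[array([214.45945946, 258.08108108]), array([253.54054054, 270.91891892]), array([366.07142857, 236.19047619]), array([407.1  , 237.075])]
[[204.42070991 337.29320448]
 [240.61107272 348.16019328]
 [343.55465022 317.70784873]
 [381.53436145 318.15371862]] [None, array([240.78125, 347.875  ]), array([339.5, 319. ]), None]Traceback (most recent call last):
  File "<stdin>", line 8, in <module>
  File "h.py", line 17, in tri
    d=rays(c,[p])[0]; d/=np.linalg.norm(d); P=np.eye(3)-np.outer(d,d); A=A+P; b=b+P@c['C']
      ~~~~^^^^^^^
  File "h.py", line 10, in rays
    p=cv2.undistortPoints(np.array(px,float).reshape(-1,1,2),c['K'],c['D']).reshape(-1,2)
                          ~~~~~~~~~~~~~~~~~~~~~~~~~~^^^^^^^^
ValueError: cannot reshape array of size 1 into shape (1,2)
```

Scaled: -0.05 m is -0.8, -0.03 m is -0.48.

```bash
echo '[{"tx": -0.8, "ty": -0.16}, {"tx": -0.8}, {"tx": -0.48}, {}, {}, {}, {}]' > m.json && python3 shift.py m.json
python3 - <<'E'
from h import *
import pickle
w1,_=pickle.load(open('v1.pkl','rb')); w=cam('wrist','w2'); t=cam('top')
b1=[blob(w1,p,10) for p in [(214,258),(253,271),(366,237),(409,238)]]; print(b1)
pred=proj(w,[plane(w1,[p],.03)[0] for p in b1]); b=[blob(w,p,11) for p in pred]; print(pred,b)
X=[]
for p,q in zip(b1,b):
    x,e=tri([(w1,p),(w,q)]); X.append(x); print(np.round(x,4),e)
for i in (0,2):
    m=(X[i]+X[i+1])/2; d=X[i+1]-X[i]; print('mid',m,np.linalg.norm(d),'ang',np.arctan2(d[1],d[0]),proj(t,[m]))
    q=plane(w,b[i:i+2],.029); print('z=.029:',q.mean(0), np.arctan2(*(q[1]-q[0])[1::-1]))
print(get_obs()['tool_pos'],get_obs()['tool_rot'],get_obs()['joint_vel'])
E
```

```text
time: 3.42
tool_pos: [0.5025, -0.2219, 0.2201]
tool_rot: [[-0.071, -0.997, -0.0], [-0.997, 0.071, 0.0], [0.0, 0.0, -1.0]]
ft_force: [0.0, 0.8, 0.9]
gripper_width: 0.997
finger_force: 0.0
[array([214.45945946, 258.08108108]), array([253.54054054, 270.91891892]), array([366.07142857, 236.19047619]), array([407.1  , 237.075])]
[[200.37843532 203.93378627]
 [241.07152394 217.43070914]
 [357.19965406 178.51311245]
 [399.96234488 179.10374222]] [array([199.625  , 204.03125]), array([241.34285714, 217.6       ]), array([357.        , 178.75609756]), array([400.        , 179.41025641])]
[ 0.607  -0.2588  0.0305] [0.0003 0.0003]
[ 0.574  -0.2443  0.0289] [0.0001 0.0001]
[ 0.4728 -0.2702  0.0291] [0.0001 0.0001]
[ 0.437  -0.2671  0.0286] [0. 0.]
mid [ 0.59051119 -0.25154706  0.02969008] 0.03606756208537026 ang 2.7260625105802085 [[437.28555907 250.17838715]]
z=.029: [ 0.5909031  -0.25144118  0.029     ] 2.7444437248242095
mid [ 0.45488996 -0.26867028  0.02882757] 0.03600804444109841 ang 3.05503363867773 [[446.25019953 311.38050424]]
z=.029: [ 0.45498374 -0.26868104  0.029     ] 3.056810080233688
[ 0.50247369 -0.22174215  0.22012443] [[-7.09878470e-02 -9.97477157e-01 -2.16629210e-04]
 [-9.97477180e-01  7.09878461e-02  1.21775318e-05]
 [ 3.23123117e-06  2.16947150e-04 -9.99999976e-01]] [ 4.20544630e-03 -1.77826473e-03 -2.35780032e-03 -8.45305488e-05
  2.43261785e-04 -2.19540905e-04]
```

```bash
cat >> h.py <<'E'
def go(x,y,z,ya=None):
    """print tool-frame delta to TCP target; ya = wanted angle of tool y axis in world (mod pi), applied as rz first"""
    o=get_obs(); T=np.array(o['tool_rot']); d=np.array([x,y,z])-o['tool_pos']
    a=np.arctan2(T[1,1],T[0,1]); rz=0 if ya is None else -((ya-a+np.pi/2)%np.pi-np.pi/2)
    T2=T@cv2.Rodrigues(np.array([0,0,rz]))[0]
    print('rz',round(rz,4),'| shift in present axes',np.round(T.T@d,4),'| after turn',np.round(T2.T@d,4),'| tilt',np.round(T[:2,2],4),'q6',round(o['q'][5],2),'t',round(o['time'],2))
E
python3 -c "
from h import *
go(.455,-.2687,.103,3.056)"
```

```text
rz 0.0145 | shift in present axes [0.0502 0.044  0.1171] | after turn [0.0508 0.0433 0.1171] | tilt [-0.0002  0.    ] q6 0.05 t 3.52
```

Scaled: 0.03 m is 0.48, 0.0254 m is 0.4064, 0.0145 rad / 4 = 0.0036.

```bash
echo '[{"az": 0.0036}, {"tx": 0.4064, "ty": 0.3472}, {"tx": 0.4064, "ty": 0.3456}, {"tz": 0.48}, {"tz": 0.48}, {"tz": 0.48}, {"tz": 0.272}, {"tz": 0.16}, {}, {}, {}]' > m.json && python3 shift.py m.json
python3 -c "
from h import *
go(.455,-.2687,.103,3.056); cam('scene','s2')"
echo '[{}, {}, {}, {}, {}, {}]' > m.json && python3 shift.py m.json 0.0
```

```text
time: 4.9
tool_pos: [0.4556, -0.2682, 0.1041]
tool_rot: [[-0.084, -0.996, 0.002], [-0.996, 0.084, -0.0], [0.0, -0.002, -1.0]]
ft_force: [0.7, 0.4, -0.7]
gripper_width: 1.0
finger_force: 0.0
rz 0.0012 | shift in present axes [0.0005 0.0006 0.0011] | after turn [0.0005 0.0006 0.0011] | tilt [ 0.0017 -0.0005] q6 0.14 t 4.9
time: 5.7
tool_pos: [0.4552, -0.2681, 0.1032]
tool_rot: [[-0.084, -0.996, -0.0], [-0.996, 0.084, 0.0], [-0.0, 0.0, -1.0]]
ft_force: [-0.7, -0.1, 0.2]
gripper_width: 0.403
finger_force: 0.0
```

Scaled: -0.05 m is -0.8, -0.04 m is -0.64.

```bash
echo '[{}, {}, {}, {}]' > m.json && python3 shift.py m.json
echo '[{"tz": -0.32}, {"tz": -0.64}, {"tz": -0.8}, {"tz": -0.8}, {"tz": -0.64}, {}, {}]' > m.json && python3 shift.py m.json
python3 -c "
from h import *
go(.575,.10,.30,1.5)"
```

```text
time: 6.2
tool_pos: [0.4552, -0.2681, 0.1032]
tool_rot: [[-0.084, -0.996, -0.0], [-0.996, 0.084, 0.0], [-0.0, 0.0, -1.0]]
ft_force: [0.7, 0.3, 0.1]
gripper_width: 0.206
finger_force: 30.0
time: 7.08
tool_pos: [0.4545, -0.2678, 0.3023]
tool_rot: [[-0.085, -0.996, -0.002], [-0.996, 0.085, 0.001], [-0.001, 0.002, -1.0]]
ft_force: [-0.1, -0.4, -1.6]
gripper_width: 0.202
finger_force: 30.0
rz 1.5567 | shift in present axes [-0.3767 -0.0889  0.0025] | after turn [-0.0942  0.3754  0.0025] | tilt [-0.0016  0.0013] q6 0.14 t 7.08
```

Scaled: -0.054 m is -0.864, -0.0117 m is -0.1872.

```bash
echo '[{"tx": -0.864, "ty": -0.1872}, {"tx": -0.864, "ty": -0.1872}, {"tx": -0.864, "ty": -0.1872}, {"tx": -0.864, "ty": -0.1872}, {"tx": -0.864, "ty": -0.1872}, {"tx": -0.864, "ty": -0.1872}, {"tx": -0.864, "ty": -0.1872}, {"tx": -0.864, "ty": -0.1872}, {"tx": -0.864, "ty": -0.1872}, {}, {}, {}]' > m.json && python3 shift.py m.json
python3 - <<'E'
from h import *
import pickle
w=cam('wrist','w3'); pickle.dump(w,open('v3.pkl','wb')); print(get_obs()['q'])
E
echo '[{"tx": -0.48}, {"tx": -0.48}, {}, {}, {}]' > m.json && python3 shift.py m.json
python3 - <<'E'
from h import *
import pickle
w=cam('wrist','w4'); pickle.dump(w,open('v4.pkl','wb')); a=cv2.imread('pics/w3.png')
cv2.imwrite('pics/w34.png',np.vstack([a[:300],w['img'][:300]]))
E
```

```text
time: 8.57
tool_pos: [0.6008, 0.206, 0.3027]
tool_rot: [[-0.086, -0.996, -0.001], [-0.996, 0.086, -0.001], [0.001, 0.001, -1.0]]
ft_force: [-0.1, -0.2, -1.1]
gripper_width: 0.199
finger_force: 30.0
[ 5.84583262e-01  3.95696556e-01  5.23623444e-02 -2.52068847e-05
 -1.22819741e+00 -6.70410255e-01]
time: 9.25
tool_pos: [0.6062, 0.2664, 0.3035]
tool_rot: [[-0.085, -0.996, 0.0], [-0.996, 0.085, -0.0], [-0.0, -0.0, -1.0]]
ft_force: [0.4, 0.3, -0.9]
gripper_width: 0.205
finger_force: 30.0
```

View pics/w34.png

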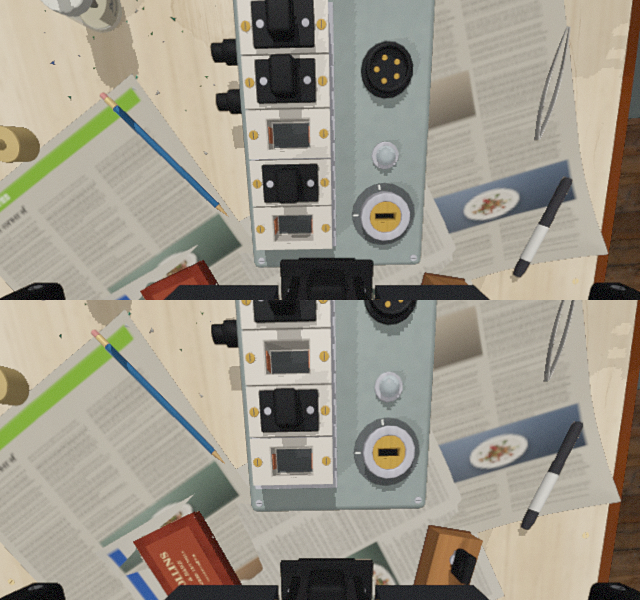

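Views 3 and 4: the far-left way (A) has its brass screws at (263,229)/(323,227) and (258,162)/(326,161). The third way (C) has them at (252,135)/(327,132) and (249,57)/(325,56). The brass keyhole face is at (384,216) and (388,152).

```bash
cat >> h.py <<'E'
def yel(c,p,rad,lo=(10,90,90),hi=(35,255,255)):
    x,y=np.round(p).astype(int); x0=max(x-rad,0); y0=max(y-rad,0)
    h=cv2.cvtColor(c['img'],cv2.COLOR_BGR2HSV)[y0:y+rad+1,x0:x+rad+1]; m=cv2.inRange(h,lo,hi)
    n,l,st,ce=cv2.connectedComponentsWithStats(m); k=1+np.argmax(st[1:,4]); 
    cs=cv2.findContours((l==k).astype(np.uint8),cv2.RETR_EXTERNAL,cv2.CHAIN_APPROX_NONE)[0]
    hull=cv2.convexHull(np.vstack(cs)); M=cv2.moments(hull)
    return (np.array([M['m10']/M['m00'],M['m01']/M['m00']]) if M['m00'] else ce[k])+[x0,y0], st[k,4]
E
python3 - <<'E'
from h import *
import pickle
a,b=[pickle.load(open(f,'rb')) for f in ('v3.pkl','v4.pkl')]
X={}
for n,p,q,rad in [('A0',(263,229),(258,162),6),('A1',(323,227),(326,161),6),('C0',(252,135),(249,57),6),('C1',(327,132),(325,56),6),('key',(384,216),(388,152),20)]:
    u,au=yel(a,p,rad); v,av=yel(b,q,rad); x,e=tri([(a,u),(b,v)]); X[n]=x; print(n,u,au,v,av,np.round(x,4),e, np.round(plane(b,[v],.074 if n=='key' else .09)[0],4))
t=cam('top')
for k in 'AC':
    m=(X[k+'0']+X[k+'1'])/2; d=X[k+'1']-X[k+'0']; print(k,m,np.linalg.norm(d),np.arctan2(d[1],d[0]),proj(t,[m]))
d=X['A0']+X['A1']-X['C0']-X['C1']; print('A-C',np.linalg.norm(d)/2,'yaw',np.arctan2(-d[0],d[1]))
def pocket(c,p):  # dark-ish quad inside white: white mask hole
    x,y=p; g=c['img'][y-25:y+26,x-35:x+36]; hs=cv2.cvtColor(g,cv2.COLOR_BGR2HSV); m=((hs[...,2]<165)|(hs[...,1]>70)).astype(np.uint8)
    n,l,st,ce=cv2.connectedComponentsWithStats(m); k=l[25,35]; cs=max(cv2.findContours((l==k).astype(np.uint8),0,1)[0],key=cv2.contourArea)
    R=cv2.minAreaRect(cs); return np.array(R[0])+[x-35,y-25],R[1],R[2],cv2.boxPoints(R)+[x-35,y-25]
for n,p,q in [('A',(294,228),(291,161)),('C',(290,134),(287,57))]:
    for c,s in((a,p),(b,q)):
        ce,sz,an,bx=pocket(c,s); W=plane(c,bx,.09); print(n,ce,sz,an,np.round(plane(c,[ce],.09)[0],4),'sides',np.linalg.norm(W[1]-W[0]),np.linalg.norm(W[2]-W[1]))
E
```

```text
A0 [260.1754386 228.8245614] 44 [257.16666667 161.8974359 ] 58 [0.6616 0.1982 0.0904] [0.0001 0.0001] [0.6617 0.1982 0.09  ]
A1 [325.46090535 227.48148148] 51 [325.88659794 160.35051546] 52 [0.6006 0.2021 0.0906] [0.0001 0.0001] [0.6007 0.2021 0.09  ]
C0 [253.11006289 134.83647799] 60 [249.8579235   57.64480874] 72 [0.6561 0.1146 0.0907] [0. 0.] [0.6562 0.1144 0.09  ]
C1 [323.81609195 133.04214559] 56 [323.66137566  55.62698413] 69 [0.5951 0.1184 0.0907] [0.0003 0.0003] [0.5954 0.1182 0.09  ]
key [385.05171209 216.3449802 ] 669 [388.60651479 151.89488409] 736 [0.5419 0.1999 0.0735] [0. 0.] [0.542  0.1999 0.074 ]
A [0.63108847 0.20017786 0.09047732] 0.061077139581857044 3.078017519661829 [[231.65773855 228.77166939]]
C [0.62556988 0.1164873  0.09066003] 0.061109130180662 3.0794380333474876 [[270.66046196 231.35204776]]
A-C 0.08387251003261176 yaw -0.06584512149749978
A [295.66516495 219.73755455] (37.2425537109375, 69.73202514648438) 83.0887680053711 [0.6275 0.1926 0.09  ] sides 0.06402107137149504 0.03500564956266423
A [291.66576385 159.48772049] (31.21078872680664, 41.51588821411133) 85.76361083984375 [0.6309 0.1988 0.09  ] sides 0.03650876649177426 0.026872713705553584
C [287.99049377 132.67675018] (31.692176818847656, 43.21660614013672) 88.31531524658203 [0.6257 0.1154 0.09  ] sides 0.037126024619543785 0.026216773765422446
C [286.61989975  56.19657135] (34.814361572265625, 44.86740493774414) 88.36341857910156 [0.6258 0.116  0.09  ] sides 0.03660047278670031 0.026006246369605093
```

```bash
python3 -c "
from h import *
go(.6310,.2006,.200,3.0776)"
```

```text
rz -0.0213 | shift in present axes [ 0.0635 -0.0303  0.1035] | after turn [ 0.0641 -0.0289  0.1035] | tilt [0.0002 0.0001] q6 -0.74 t 9.35
```

Scaled: 0.0321 m is 0.5136, 0.032 m is 0.512, -0.0213 rad / 4 = -0.0053.

```bash
echo '[{"az": -0.0053}, {"tx": 0.512, "ty": -0.232}, {"tx": 0.5136, "ty": -0.2304}, {"tz": 0.48}, {"tz": 0.48}, {"tz": 0.48}, {"tz": 0.216}, {}, {}, {}]' > m.json && python3 shift.py m.json
python3 -c "
from h import *
go(.6310,.2006,.1692,3.0776)"
```

```text
time: 10.6
tool_pos: [0.6315, 0.2015, 0.2013]
tool_rot: [[-0.063, -0.998, 0.002], [-0.998, 0.063, 0.001], [-0.001, -0.002, -1.0]]
ft_force: [0.7, 0.5, -1.4]
gripper_width: 0.208
finger_force: 30.0
rz 0.001 | shift in present axes [0.001  0.0005 0.0321] | after turn [0.001  0.0005 0.0321] | tilt [0.0024 0.0012] q6 -0.62 t 10.6
```

Scaled: 0.004 m is 0.064, 0.003 m is 0.048.

```bash
echo '[{"tz": 0.064}, {"tz": 0.048}, {}, {}]' > m.json && python3 shift.py m.json
python3 -c "
from h import *
go(.6310,.2006,.1692,3.0776)"
```

```text
time: 11.1
tool_pos: [0.631, 0.2012, 0.1927]
tool_rot: [[-0.063, -0.998, -0.0], [-0.998, 0.063, -0.0], [0.0, 0.0, -1.0]]
ft_force: [-1.3, -0.3, -1.4]
gripper_width: 0.204
finger_force: 30.0
rz 0.0009 | shift in present axes [ 0.0006 -0.      0.0235] | after turn [ 0.0006 -0.      0.0235] | tilt [-0.     -0.0001] q6 -0.62 t 11.1
```

Scaled: 0.005 m is 0.08, 0.0045 m is 0.072.

```bash
echo '[{"tx": 0.008, "tz": 0.064}, {"tz": 0.08}, {"tz": 0.08}, {"tz": 0.08}, {"tz": 0.072}, {}, {}, {}]' > m.json && python3 shift.py m.json
```

```text
time: 12.1
tool_pos: [0.6311, 0.2008, 0.1693]
tool_rot: [[-0.063, -0.998, 0.0], [-0.998, 0.063, 0.0], [-0.0, -0.0, -1.0]]
ft_force: [-0.5, 0.3, -0.7]
gripper_width: 0.204
finger_force: 30.0
```

Scaled: 0.001 m is 0.016.

```bash
echo '[{"tz": 0.016}, {"tz": 0.016}, {}, {}]' > m.json && python3 shift.py m.json
```

```text
time: 12.6
tool_pos: [0.6311, 0.2008, 0.1692]
tool_rot: [[-0.063, -0.998, 0.001], [-0.998, 0.063, 0.0], [-0.0, -0.001, -1.0]]
ft_force: [-2.9, -0.2, 6.9]
gripper_width: 0.204
finger_force: 30.0
```

Scaled: -0.05 m is -0.8, -0.02 m is -0.32.

```bash
echo '[{"tz": -0.016}, {}, {}, {}, {}, {"tz": -0.32}, {"tz": -0.8}, {"tz": -0.8}]' > m.json && python3 shift.py m.json 0.8
python3 -c "
from h import *
go(.5908,-.2515,.27,2.74)"
```

```text
time: 13.6
tool_pos: [0.6308, 0.2006, 0.2892]
tool_rot: [[-0.063, -0.998, -0.001], [-0.998, 0.063, -0.001], [0.001, 0.001, -1.0]]
ft_force: [-0.0, -0.2, 0.7]
gripper_width: 0.8
finger_force: 0.0
rz 0.3385 | shift in present axes [0.4537 0.0114 0.0196] | after turn [ 0.4318 -0.1399  0.0196] | tilt [-0.0008 -0.0007] q6 -0.61 t 13.6
```

Scaled: 0.0568 m is 0.9088, 0.0567 m is 0.9072, 0.1693 rad / 4 = 0.0423.

```bash
echo '[{"tx": 0.9072, "ty": 0.0224}, {"tx": 0.9072, "ty": 0.0224}, {"tx": 0.9072, "ty": 0.0224}, {"tx": 0.9072, "ty": 0.0224}, {"tx": 0.9072, "ty": 0.0224}, {"tx": 0.9072, "ty": 0.0224}, {"tx": 0.9072, "ty": 0.0224}, {"tx": 0.9088, "ty": 0.0224}, {"tz": 0.48, "az": 0.0423}, {"tz": 0.48, "az": 0.0423}, {}, {}]' > m.json && python3 shift.py m.json
python3 -c "
from h import *
go(.5908,-.2515,.103,2.74)"
```

```text
time: 15.1
tool_pos: [0.5919, -0.2515, 0.2296]
tool_rot: [[-0.388, -0.922, 0.002], [-0.922, 0.388, -0.001], [0.0, -0.002, -1.0]]
ft_force: [0.3, 0.3, 1.2]
gripper_width: 0.798
finger_force: 0.0
rz 0.0031 | shift in present axes [0.0004 0.0013 0.1266] | after turn [0.0004 0.0013 0.1266] | tilt [ 0.0019 -0.0011] q6 -0.25 t 15.1
```

Scaled: 0.03 m is 0.48, 0.02 m is 0.32.

```bash
echo '[{"ty": 0.008, "tz": 0.48}, {"tz": 0.48}, {"tz": 0.48}, {"tz": 0.32}, {"tz": 0.24}, {}, {}]' > m.json && python3 shift.py m.json
python3 -c "
from h import *
go(.5908,-.2515,.103,2.74)"
echo '[{}, {}, {}, {}, {}, {}, {}, {}]' > m.json && python3 shift.py m.json 0.0
python3 -c "
from h import *
go(.5908,-.2515,.103,2.74)"
```

```text
time: 15.98
tool_pos: [0.5916, -0.2513, 0.1046]
tool_rot: [[-0.39, -0.921, 0.002], [-0.921, 0.39, -0.001], [-0.0, -0.003, -1.0]]
ft_force: [0.5, 0.7, -0.0]
gripper_width: 0.802
finger_force: 0.0
rz 0.0008 | shift in present axes [0.0005 0.0006 0.0016] | after turn [0.0005 0.0006 0.0016] | tilt [ 0.0024 -0.0007] q6 -0.25 t 15.97
time: 16.98
tool_pos: [0.5906, -0.2511, 0.1032]
tool_rot: [[-0.391, -0.92, -0.0], [-0.92, 0.391, 0.0], [0.0, 0.0, -1.0]]
ft_force: [1.2, 0.3, -0.2]
gripper_width: 0.206
finger_force: 30.0
rz -0.0001 | shift in present axes [ 0.0003 -0.0003  0.0002] | after turn [ 0.0003 -0.0003  0.0002] | tilt [-0.0001  0.    ] q6 -0.25 t 16.98
```

Scaled: -0.05 m is -0.8, -0.04 m is -0.64, -0.169 rad / 4 = -0.0423.

```bash
echo '[{"tz": -0.32}, {"tz": -0.64}, {"tz": -0.8}, {"tz": -0.8}, {"tz": -0.32, "az": -0.0423}, {"az": -0.0423}, {}, {}, {}]' > m.json && python3 shift.py m.json
python3 -c "
from h import *
go(.6256,.1167,.200,3.0776)"
```

```text
time: 18.1
tool_pos: [0.5905, -0.2511, 0.2827]
tool_rot: [[-0.065, -0.998, -0.001], [-0.998, 0.065, 0.0], [-0.0, 0.001, -1.0]]
ft_force: [0.2, -0.6, -0.5]
gripper_width: 0.204
finger_force: 30.0
rz -0.0011 | shift in present axes [-0.3693 -0.0112  0.0827] | after turn [-0.3693 -0.0116  0.0827] | tilt [-0.0011  0.0002] q6 0.09 t 18.1
```

Scaled: -0.053 m is -0.848, -0.0513 m is -0.8208.

```bash
echo '[{"tx": -0.848, "ty": -0.0256}, {"tx": -0.848, "ty": -0.0256}, {"tx": -0.848, "ty": -0.0256}, {"tx": -0.848, "ty": -0.0256}, {"tx": -0.848, "ty": -0.0256}, {"tx": -0.848, "ty": -0.0256}, {"tx": -0.8208, "ty": -0.0256}, {"tz": 0.48}, {"tz": 0.48}, {"tz": 0.352}, {}, {}]' > m.json && python3 shift.py m.json
echo '[{}, {}]' > m.json && python3 shift.py m.json
python3 -c "
from h import *
go(.6256,.1167,.1692,3.0776)"
```

```text
time: 19.6
tool_pos: [0.626, 0.1168, 0.2022]
tool_rot: [[-0.064, -0.998, 0.002], [-0.998, 0.064, 0.0], [-0.0, -0.002, -1.0]]
ft_force: [-0.4, -0.5, -0.2]
gripper_width: 0.207
finger_force: 30.0
time: 19.85
tool_pos: [0.6256, 0.1167, 0.2023]
tool_rot: [[-0.064, -0.998, 0.002], [-0.998, 0.064, 0.001], [-0.001, -0.002, -1.0]]
ft_force: [0.4, 0.1, -0.9]
gripper_width: 0.205
finger_force: 30.0
rz 0.0002 | shift in present axes [0.0001 0.0001 0.0331] | after turn [0.0001 0.0001 0.0331] | tilt [0.0016 0.0007] q6 -0.5 t 19.85
```

Scaled: 0.006 m is 0.096, 0.005 m is 0.08.

```bash
echo '[{"tz": 0.096}, {"tz": 0.096}, {"tz": 0.08}, {"tz": 0.08}, {"tz": 0.08}, {"tz": 0.08}, {"tz": 0.048}, {}, {}, {}]' > m.json && python3 shift.py m.json
```

```text
time: 21.1
tool_pos: [0.6254, 0.1167, 0.1691]
tool_rot: [[-0.063, -0.998, 0.001], [-0.998, 0.063, -0.0], [0.0, -0.001, -1.0]]
ft_force: [-5.0, -0.2, 10.2]
gripper_width: 0.202
finger_force: 30.0
```

Scaled: -0.05 m is -0.8, -0.02 m is -0.32.

```bash
echo '[{"tz": -0.032}, {}, {}, {}, {}, {"tz": -0.32}, {"tz": -0.8}, {"tz": -0.8}, {}]' > m.json && python3 shift.py m.json 0.7
python3 -c "
from h import *
go(.47,.36,.27,2.92)"
```

```text
time: 22.22
tool_pos: [0.6272, 0.1171, 0.2938]
tool_rot: [[-0.063, -0.998, 0.01], [-0.998, 0.063, 0.003], [-0.004, -0.01, -1.0]]
ft_force: [0.4, 0.1, 0.2]
gripper_width: 0.702
finger_force: 0.0
rz 0.1585 | shift in present axes [-0.2324  0.1724  0.023 ] | after turn [-0.2022  0.2069  0.023 ] | tilt [0.0104 0.0033] q6 -0.5 t 22.23
```

Scaled: -0.0465 m is -0.744, 0.0345 m is 0.552, 0.1585 rad / 4 = 0.0396.

```bash
echo '[{"tx": -0.744, "ty": 0.552, "tz": 0.064}, {"tx": -0.744, "ty": 0.552, "tz": 0.08}, {"tx": -0.744, "ty": 0.552, "tz": 0.08}, {"tx": -0.744, "ty": 0.552, "tz": 0.08}, {"tx": -0.744, "ty": 0.552, "tz": 0.064}, {"az": 0.0396}, {}, {}, {}, {}]' > m.json && python3 shift.py m.json
python3 - <<'E'
from h import *
import pickle
w=cam('wrist','w5'); pickle.dump(w,open('v5.pkl','wb'));o=get_obs(); print(o['q'])
E
echo '[{"tx": -0.8}, {}, {}, {}, {}]' > m.json && python3 shift.py m.json
python3 - <<'E'
from h import *
import pickle
w=cam('wrist','w6'); pickle.dump(w,open('v6.pkl','wb')); a=cv2.imread('pics/w5.png')
cv2.imwrite('pics/w56.png',np.vstack([a[:300],w['img'][:300]]))
E
```

```text
time: 23.48
tool_pos: [0.4684, 0.3591, 0.2652]
tool_rot: [[-0.221, -0.975, -0.0], [-0.975, 0.221, 0.0], [-0.0, 0.0, -1.0]]
ft_force: [-0.6, 0.6, 0.6]
gripper_width: 0.702
finger_force: 0.0
[ 9.28520864e-01  3.46004996e-01 -1.21190229e-01 -3.43295823e-05
 -1.10349519e+00 -1.15113352e+00]
time: 24.15
tool_pos: [0.479, 0.4078, 0.2656]
tool_rot: [[-0.221, -0.975, 0.0], [-0.975, 0.221, 0.0], [-0.0, -0.0, -1.0]]
ft_force: [-0.7, 0.8, 0.1]
gripper_width: 0.698
finger_force: 0.0
```

View pics/w56.png

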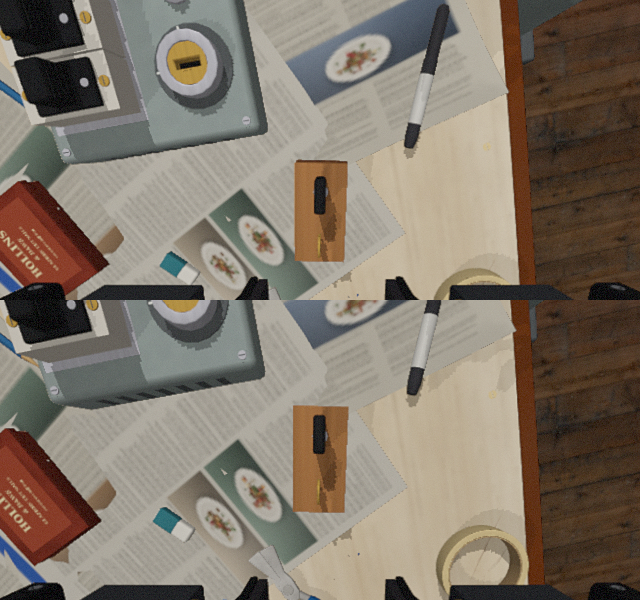

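Both views show the rest at about (320,210) and then (320,159), with the black bow at (320,195) and (319,135) and the brass key below it. The carrier in way A looks flush.

```bash
python3 - <<'E'
from h import *
import pickle
a,b=[pickle.load(open(f,'rb')) for f in ('v5.pkl','v6.pkl')]
R={}
for n,c,p in (('5',a,(320,195)),('6',b,(319,135))):
    x,y=p; g=c['img'][y-32:y+33,x-22:x+23]; m=(g.max(2)<62).astype(np.uint8)
    nn,l,st,ce=cv2.connectedComponentsWithStats(m); k=l[32,22]; m=(l==k).astype(np.uint8)
    ct=max(cv2.findContours(m,0,1)[0],key=cv2.contourArea)+[x-22,y-32]; rc=cv2.minAreaRect(ct)
    bx=cv2.boxPoints(rc); W=plane(c,bx,.08); o=bx[np.argsort(bx[:,1])]
    top=o[:2].mean(0); bot=o[2:].mean(0); R[n]=(c,top,bot)
    print(n,'cam',np.round(c['C'],3),rc,'sides@.08',np.linalg.norm(W[1]-W[0]),np.linalg.norm(W[2]-W[1]),'ctr',np.round(plane(c,[rc[0]],.08)[0],4))
    print('  ends@.08',np.round(plane(c,[top,bot],.08),4),'@.044',np.round(plane(c,[top,bot],.044),4))
    # rest
    h=cv2.cvtColor(c['img'],cv2.COLOR_BGR2HSV); hm=cv2.inRange(h,(5,100,60),(16,255,255)); hm[:y-60]=0; hm[y+90:]=0; hm[:,:x-60]=0; hm[:,x+60:]=0
    ct=max(cv2.findContours(hm,0,1)[0],key=cv2.contourArea); rr=cv2.minAreaRect(ct); bb=cv2.boxPoints(rr); W=plane(c,bb,.04); 
    print('  rest',rr,np.round(plane(c,[rr[0]],.04)[0],4),[round(np.linalg.norm(W[i+1]-W[i]),4) for i in (0,1)],[np.arctan2(*(W[i+1]-W[i])[1::-1]) for i in (0,1)])
for i in (1,2): print(tri([(R[n][0],R[n][i]) for n in '56']))
E
```

```text
5 cam [0.452 0.287 0.358] ((319.5, 194.5), (37.0, 11.0), 90.0) sides@.08 0.008977781527747685 0.030604737080925478 ctr [0.4651 0.321  0.08  ]
  ends@.08 [[0.4617 0.3063 0.08  ]
 [0.4686 0.3361 0.08  ]] @.044 [[0.463  0.3088 0.044 ]
 [0.4708 0.3425 0.044 ]]
  rest ((320.0, 210.5), (101.0, 52.0), 90.0) [0.47   0.3409 0.04  ] [np.float64(0.048), np.float64(0.0982)] [np.float64(2.9192356980262626), np.float64(1.3643934723853386)]
6 cam [0.462 0.336 0.358] ((319.0, 134.0), (38.0, 12.0), 90.0) sides@.08 0.009367081748473092 0.028725235398906514 ctr [0.4654 0.323  0.08  ]
  ends@.08 [[0.4622 0.3092 0.08  ]
 [0.4686 0.3372 0.08  ]] @.044 [[0.4621 0.3058 0.044 ]
 [0.4695 0.3374 0.044 ]]
  rest ((320.0, 159.0), (106.0, 54.0), 90.0) [0.4699 0.3429 0.04  ] [np.float64(0.0479), np.float64(0.0953)] [np.float64(2.9191254484108824), np.float64(1.364877504378459)]
(array([0.4622443 , 0.30754577, 0.06248054]), array([0.0001, 0.0001]))
(array([0.4688839 , 0.33722846, 0.07387292]), array([0.0001, 0.0001]))
```

```bash
python3 -c "
from h import *
go(.4654,.3229,.14,2.919)"
```

```text
rz -0.0 | shift in present axes [ 0.086  -0.0055  0.1256] | after turn [ 0.086  -0.0055  0.1256] | tilt [0.0002 0.0003] q6 -1.18 t 24.2
```

Careful with the scale: shifts go in shares of 62.5 mm and turns go in shares of 4 rad. That gives: 0.043 m is 0.688, 0.04 m is 0.64.

```bash
echo '[{"tx": 0.688, "ty": -0.0432, "tz": 0.32}, {"tx": 0.688, "ty": -0.0448, "tz": 0.48}, {"tz": 0.64}, {"tz": 0.5696}, {}, {}, {}, {}]' > m.json && python3 shift.py m.json
python3 -c "
from h import *
go(.4654,.3229,.117,2.919)"
```

```text
time: 25.2
tool_pos: [0.4658, 0.3239, 0.1409]
tool_rot: [[-0.22, -0.975, 0.002], [-0.975, 0.22, 0.002], [-0.002, -0.001, -1.0]]
ft_force: [-0.2, -0.2, -0.7]
gripper_width: 0.702
finger_force: 0.0
rz 0.0006 | shift in present axes [0.0011 0.0002 0.0239] | after turn [0.0011 0.0002 0.0239] | tilt [0.0016 0.0019] q6 -1.12 t 25.2
```

Scaled: 0.012 m is 0.192, 0.011 m is 0.176.

```bash
echo '[{"tx": 0.008, "tz": 0.192}, {"tz": 0.176}, {}, {}, {}]' > m.json && python3 shift.py m.json
python3 -c "
from h import *
go(.4654,.3229,.117,2.919)"
echo '[{}, {}, {}, {}, {}, {}, {}, {}]' > m.json && python3 shift.py m.json 0.0
python3 -c "
from h import *
go(.4654,.3229,.117,2.919)"
```

```text
time: 25.82
tool_pos: [0.4655, 0.3231, 0.1169]
tool_rot: [[-0.22, -0.975, 0.0], [-0.975, 0.22, 0.0], [-0.0, -0.0, -1.0]]
ft_force: [0.2, 0.4, 0.5]
gripper_width: 0.701
finger_force: 0.0
rz 0.0005 | shift in present axes [ 0.0002  0.0001 -0.0001] | after turn [ 0.0002  0.0001 -0.0001] | tilt [0.0005 0.0004] q6 -1.11 t 25.82
time: 26.82
tool_pos: [0.4654, 0.3229, 0.1167]
tool_rot: [[-0.22, -0.975, 0.0], [-0.975, 0.22, 0.0], [-0.0, -0.0, -1.0]]
ft_force: [1.1, -0.4, 0.2]
gripper_width: 0.113
finger_force: 30.0
rz 0.0004 | shift in present axes [-0.      0.     -0.0003] | after turn [-0.      0.     -0.0003] | tilt [0.0001 0.    ] q6 -1.11 t 26.82
```

Scaled: -0.05 m is -0.8, -0.01 m is -0.16, -0.173 rad / 4 = -0.0433.

```bash
echo '[{"tz": -0.16}, {"tz": -0.48}, {"tz": -0.8}, {"tz": -0.72, "az": -0.0433}, {"az": -0.0433}, {"az": -0.0433}, {"az": -0.0433}, {"az": -0.0433}, {"az": -0.0433}, {"az": -0.0433}, {"az": -0.0433}, {"az": -0.0433}]' > m.json && python3 shift.py m.json
echo '[{"az": -0.0425}, {}, {}, {}]' > m.json && python3 shift.py m.json
python3 -c "
from h import *
cam('scene','s7')
go(.5419,.1999,.200,-1.635)"
```

```text
time: 28.32
tool_pos: [0.4649, 0.3227, 0.2522]
tool_rot: [[0.974, -0.228, -0.001], [-0.228, -0.974, 0.0], [-0.001, -0.0, -1.0]]
ft_force: [0.1, 0.3, -1.0]
gripper_width: 0.115
finger_force: 30.0
time: 28.82
tool_pos: [0.4652, 0.3229, 0.2518]
tool_rot: [[0.998, -0.067, -0.0], [-0.067, -0.998, 0.0], [-0.0, -0.0, -1.0]]
ft_force: [-0.1, -0.5, -0.4]
gripper_width: 0.116
finger_force: 30.0
rz -0.0029 | shift in present axes [0.0847 0.1175 0.0517] | after turn [0.0844 0.1178 0.0517] | tilt [-0.0001  0.    ] q6 0.61 t 28.88
```

Scaled: 0.0393 m is 0.6288, 0.0392 m is 0.6272, -0.003 rad / 4 = -0.0008.

```bash
echo '[{"tx": 0.4496, "ty": 0.6288, "az": -0.0008}, {"tx": 0.4512, "ty": 0.6288}, {"tx": 0.4496, "ty": 0.6272}, {"tz": 0.48}, {"tz": 0.3472}, {}, {}, {}, {}]' > m.json && python3 shift.py m.json
python3 -c "
from h import *
cam('scene','s8'); cam('wrist','w8')
go(.5419,.1999,.1807,-1.635)"
```

```text
time: 30.0
tool_pos: [0.5422, 0.2002, 0.2009]
tool_rot: [[0.998, -0.063, 0.001], [-0.063, -0.998, 0.001], [0.001, -0.001, -1.0]]
ft_force: [0.2, -0.2, 0.0]
gripper_width: 0.114
finger_force: 30.0
rz 0.0014 | shift in present axes [-0.0002  0.0003  0.0198] | after turn [-0.0002  0.0003  0.0198] | tilt [0.0008 0.0006] q6 0.87 t 30.1
```

Now I'll go down to just inside the mouth and check the force.

Scaled: 0.008 m is 0.128, 0.005 m is 0.08.

```bash
echo '[{"tz": 0.128}, {"tz": 0.128}, {"tz": 0.08}, {"tz": 0.048}, {}, {}, {}]' > m.json && python3 shift.py m.json
python3 -c "
from h import *
go(.5419,.1999,.1807,-1.635)"
```

```text
time: 30.98
tool_pos: [0.5421, 0.2, 0.1762]
tool_rot: [[0.998, -0.063, 0.0], [-0.063, -0.998, 0.0], [0.0, -0.0, -1.0]]
ft_force: [1.1, 0.5, 0.5]
gripper_width: 0.111
finger_force: 30.0
rz 0.0012 | shift in present axes [-0.0002  0.0001 -0.0045] | after turn [-0.0002  0.0001 -0.0045] | tilt [0.0005 0.0003] q6 0.87 t 30.98
```

Tip 4.5 mm in with no force, so it has entered the slot.

```bash
echo '[{"tz": 0.048}, {"tz": 0.048}, {"tz": 0.032}, {}, {}]' > m.json && python3 shift.py m.json
echo '[{"tz": 0.032}, {"tz": 0.032}, {}, {}]' > m.json && python3 shift.py m.json
```

```text
time: 31.6
tool_pos: [0.5421, 0.2, 0.168]
tool_rot: [[0.998, -0.063, 0.0], [-0.063, -0.998, 0.0], [0.0, -0.0, -1.0]]
ft_force: [0.5, 0.3, -0.6]
gripper_width: 0.114
finger_force: 30.0
time: 32.1
tool_pos: [0.542, 0.1999, 0.1639]
tool_rot: [[0.998, -0.063, -0.0], [-0.063, -0.998, -0.0], [-0.0, 0.0, -1.0]]
ft_force: [-0.5, -0.6, -0.5]
gripper_width: 0.115
finger_force: 30.0
```

```bash
echo '[{"tz": 0.032}, {"tz": 0.032}, {"tz": 0.016}, {}, {}]' > m.json && python3 shift.py m.json
echo '[{"tz": 0.032}, {"tz": 0.032}, {"tz": 0.016}, {}, {}]' > m.json && python3 shift.py m.json
```

```text
time: 32.72
tool_pos: [0.5421, 0.1997, 0.1592]
tool_rot: [[0.998, -0.063, 0.0], [-0.063, -0.998, -0.0], [0.0, 0.0, -1.0]]
ft_force: [0.1, -2.8, 3.1]
gripper_width: 0.116
finger_force: 30.0
time: 33.35
tool_pos: [0.5423, 0.2001, 0.1537]
tool_rot: [[0.998, -0.063, 0.001], [-0.063, -0.998, 0.0], [0.001, -0.0, -1.0]]
ft_force: [2.6, -2.4, 0.8]
gripper_width: 0.109
finger_force: 30.0
```

Scaled: 0.002 m is 0.032, 0.001 m is 0.016.

```bash
echo '[{"tz": 0.032}, {"tz": 0.016}, {}, {}]' > m.json && python3 shift.py m.json
echo '[{"tz": 0.016}, {"tz": 0.016}, {}, {}]' > m.json && python3 shift.py m.json
```

```text
time: 33.85
tool_pos: [0.5422, 0.2, 0.1518]
tool_rot: [[0.998, -0.063, 0.001], [-0.063, -0.998, 0.0], [0.001, -0.0, -1.0]]
ft_force: [0.6, -2.4, 6.4]
gripper_width: 0.111
finger_force: 30.0
time: 34.35
tool_pos: [0.5422, 0.2, 0.1505]
tool_rot: [[0.998, -0.062, 0.001], [-0.062, -0.998, -0.0], [0.001, -0.0, -1.0]]
ft_force: [-1.1, -2.9, 10.5]
gripper_width: 0.11
finger_force: 30.0
```

Scaled: 0.001 m is 0.016.

```bash
echo '[{"tz": 0.016}, {"tz": 0.016}, {}, {}]' > m.json && python3 shift.py m.json
python3 -c "
from h import *
s=cam('scene'); i=s['img'][210:310,240:350]; cv2.imwrite('pics/s9.png',cv2.resize(i,(770,560)[:2] if 0 else (660,600),interpolation=cv2.INTER_CUBIC)); print(proj(s,[[.5419,.1999,.078],[.5419,.1999,.114]])-[240,210], get_obs()['moment'])"
```

```text
time: 34.85
tool_pos: [0.5422, 0.2, 0.1503]
tool_rot: [[0.998, -0.062, 0.002], [-0.062, -0.998, -0.0], [0.002, 0.0, -1.0]]
ft_force: [-5.6, -2.9, 19.8]
gripper_width: 0.113
finger_force: 30.0
[[53.83051299 60.35197276]
 [53.16002154 45.49409521]] [-1.17550394  1.65971588  0.004047  ]
```

View pics/s9.png

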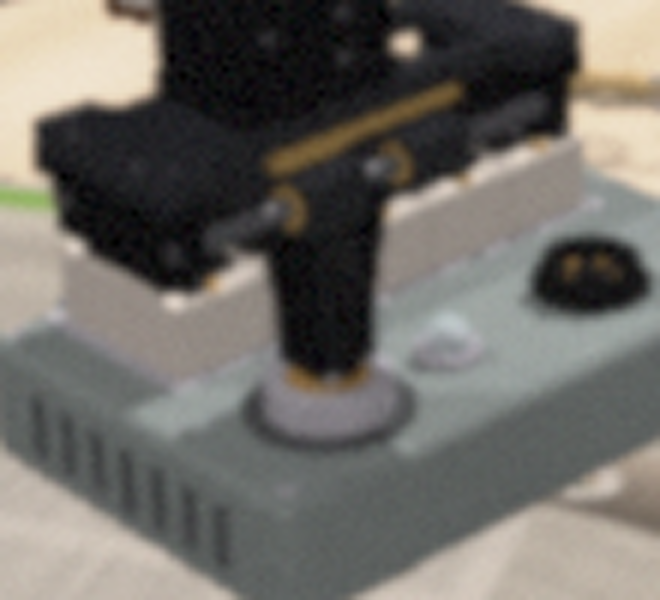

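The scene crop shows the key seated at the collar, and the push stiffened at the expected height, so it is home. Now I'll turn it clockwise.

Scaled: -0.001 m is -0.016, 0.15 rad / 4 = 0.0375.

```bash
echo '[{"tz": -0.016}, {"az": 0.025}, {"az": 0.0375}, {"az": 0.0375}, {"az": 0.0375}, {"az": 0.0375}, {}, {}]' > m.json && python3 shift.py m.json
python3 -c "
from h import *
print(get_obs()['moment']);go(.5422,.2000,.1505,-1.635)"
```

```text
time: 35.9
tool_pos: [0.5424, 0.1999, 0.1504]
tool_rot: [[0.724, -0.69, 0.002], [-0.69, -0.724, -0.0], [0.001, -0.001, -1.0]]
ft_force: [-2.4, -3.6, 14.8]
gripper_width: 0.113
finger_force: 30.0
[-1.18441453  0.85595154  0.06331124]
rz -0.6976 | shift in present axes [-0.0002  0.0001 -0.0001] | after turn [-0.0002 -0.0001 -0.0001] | tilt [ 0.0018 -0.0002] q6 0.17 t 35.9
```

Scaled: 0.15 rad / 4 = 0.0375.

```bash
echo '[{"az": 0.0375}, {"az": 0.0375}, {"az": 0.0375}, {"az": 0.0375}, {"az": 0.025}, {"az": 0.0125}, {}, {}]' > m.json && python3 shift.py m.json
python3 -c "
from h import *
o=get_obs();print(o['moment']);go(.5422,.2000,.1505,-1.635)"
```

```text
time: 36.9
tool_pos: [0.5423, 0.1999, 0.1504]
tool_rot: [[0.059, -0.998, 0.001], [-0.998, -0.059, -0.0], [0.0, -0.001, -1.0]]
ft_force: [-3.1, -4.2, 14.8]
gripper_width: 0.113
finger_force: 30.0
[-1.12466521  0.97370522  0.09425658]
rz -1.4473 | shift in present axes [-0.0001  0.0001 -0.0001] | after turn [-0.0001 -0.0001 -0.0001] | tilt [ 0.0015 -0.0003] q6 -0.58 t 36.9
```

Scaled: 0.04 rad / 4 = 0.01.

```bash
for i in 1; do echo '[{"az": 0.01}, {"az": 0.01}, {}, {}]' > m.json && python3 shift.py m.json; done
python3 -c "
from h import *
o=get_obs();print(o['moment']);go(.5422,.2000,.1505,-1.635)"
```

```text
time: 37.4
tool_pos: [0.5423, 0.1999, 0.1504]
tool_rot: [[-0.021, -1.0, 0.001], [-1.0, 0.021, -0.0], [0.0, -0.001, -1.0]]
ft_force: [-3.0, -3.4, 14.5]
gripper_width: 0.114
finger_force: 30.0
[-1.08151242  0.9863695   0.04582172]
rz -1.5273 | shift in present axes [-0.0001  0.0001 -0.0001] | after turn [-0.0001 -0.0001 -0.0001] | tilt [ 0.0015 -0.0003] q6 -0.66 t 37.4
```

Scaled: 0.04 rad / 4 = 0.01.

```bash
echo '[{"az": 0.01}, {"az": 0.01}, {}, {}]' > m.json && python3 shift.py m.json
python3 -c "
from h import *
o=get_obs();print(o['moment']);go(.5422,.2000,.1505,-1.635)"
```

```text
time: 37.9
tool_pos: [0.5423, 0.2, 0.1504]
tool_rot: [[-0.099, -0.995, 0.002], [-0.995, 0.099, -0.001], [0.0, -0.002, -1.0]]
ft_force: [-2.8, -3.1, 14.0]
gripper_width: 0.115
finger_force: 30.0
[-1.03224694  0.98570261  0.46738744]
rz 1.5361 | shift in present axes [ 0.      0.0001 -0.0001] | after turn [ 0.0001 -0.     -0.0001] | tilt [ 0.0016 -0.0006] q6 -0.73 t 37.9
```

The moment has jumped to 0.47 N m, so it is at the stop. I'll look once at the carriers before handing in.

```bash
python3 -c "
from h import *
w=cam('wrist'); t=cam('top'); cv2.imwrite('pics/f.png',np.vstack([w['img'][:300],cv2.resize(t['img'][190:290,170:384],(640,300),interpolation=cv2.INTER_CUBIC)]))
for n,c in(('w',w),('t',t)): print(n,[np.round(proj(c,[[x-.018,y+.0012,.095],[x+.018,y-.0012,.095]]).ravel()) for x,y in((.631,.2),(.6256,.1164))])"
```

```text
w [array([184., 322., 112., 324.]), array([154., 146.,  72., 149.])]
t [array([231., 237., 232., 220.]), array([270., 239., 271., 223.])]
```

View pics/f.png

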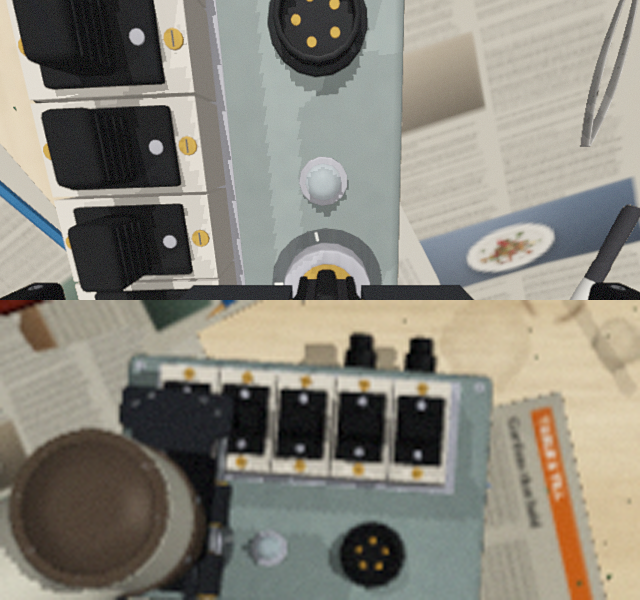

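All the ways I can see are filled. Carrier C is flush, with its screw at (155,147) against a predicted (154,146). Handing in.

```bash
python3 -c "
from rig import r, camrig, get_obs
print(r.hand_in())"
```

```text
the job is handed in; nothing more can be done
None
```

Both spare carriers are home in the two empty ways, and the key is fully home and turned to the stop, still gripped and held against its spring; I handed the job in at about 38 s, and the hand-in returned no verdict.

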